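# Lock the flask stand and set the round flask in it

### The arm

A 6-joint arm with a two-finger parallel gripper is mounted at the origin on the work surface. World frame = base frame: x ahead of the robot, y to its left, z up, the work surface at z = 0. Lengths are in mm, angles in rad, forces in N, time in s.
With the tool pointing down it reaches from about 350 to 925 mm from the base axis. Payload 6.4 kg.
Tool frame: the origin (TCP) lies at the very end of the fingers, on their centre line; the grasp point (between the pads) lies ctrl.grip_point_offset behind it (ctrl.grip_point_offset is the distance from the TCP to the grasp point, in mm); x points along the fingers, y is the direction in which the jaws open and shut, and the axes are right-handed (so a half turn about x gives the same grasp; the last joint's range is limited). The gripper opens to 94 mm and grips with 3 to 60 N. Pads are 16 mm wide; open, the fingers measure 119 mm over their backs; the gripper's body (75 mm by 177 mm) begins 78 mm behind the grasp point.
Start: joints at [-1.444, 0.245, 1.558, -0, 1.339, -0.174], TCP at [192.59, -620.824, 205.455] pointing down, gripper open.
Joint ranges: [-3.13, 3.13], [-1.02, 2.26], [0.13, 2.54], [-0.95, 4.09], [0.21, 2.88], [-2.74, 2.74]. Speed limits (rad/s): [2.57, 2.57, 3.14, 3.14, 3.14, 3.14].

### API

Orientations are given as a unit quaternion [w, x, y, z].
In Python, from station import ctrl gives the robot as it stands.
- The arm moves only by the shell command python3 -m inch 'ROWS' [FORCE]. ROWS is a JSON object of lists of equal length, an entry for each row: "slide": the shift along the tool's x, y, z in mm, a list of three; "dr": the turn, a rotation vector about the tool's x, y, z in degrees, a list of three; "hand": the closure, from 0 (fully open) to 1 (shut). In form: {"slide": [[x, y, z], ...], "dr": [[wx, wy, wz], ...], "hand": [hand, ...]}. A call has 1 to 10 rows; each row is the pose to reach, as a shift and turn from the pose measured when the call began, along the tool's axes at that moment; what a row does not reach only later rows make up. A row lasts 1/8 s, in which the tool goes at most 62.5 mm and 10.7 degrees, less where a joint would pass 70% of its speed; a pose out of reach is approached as far as the arm can. A call with a gripper value outside its range is refused whole. The fingers move at their own pace and stop on an object; FORCE is the grip in N (left out, the last holds). Time passes only in rows, so rows that repeat a pose let the fingers close. It gives the time, the measured TCP pose, the force and the opening at its end, in the units of the state.
- ctrl.get_state(): the state, without advancing time (a new reading comes with each control period).
- ctrl.grab_frame(name): name is "scene" or "side" or "wrist"; returns a dict with "frame" (400x640x3 uint8, red, green, blue), "z_map" (400x640 float32, mm along the optical axis (not along the pixel's ray), 0 where there is no reading), "fx", "fy", "cx", "cy" (pixels), "cam_to_world" (4x4, takes a point from camera to world coordinates). Camera axes: x right, y down, z forward; pixel columns grow to the right and rows downward; lengths in mm; the calibration is good to about 2 mm. A picture is of the moment at which its call begins.
- ctrl.sign_off(): hands the job in, once; it reports no verdict.
The state is a dict: "clock": time; "qpos": joint angles; "joint_velocities": joint speeds; "effort": joint torques, N m; "position": TCP position; "tool_rot": TCP orientation; "force": force on the tool from outside, world axes, zero at the start; "ft_torque": the same for the moment, N m; "width": finger opening in mm.
Only numpy, scipy, OpenCV 4.12 (cv2) and the standard library are available. Lean on these libraries where they do the work, as an engineer would, in place of code of your own. Each camera call takes 0.05 s, during which the arm holds its last target.

### The job

Lock the flask stand to the bench by knocking both of its red sprung pins fully home with the mallet (nothing else may press them), then stand the mallet back on its head on the round blue mat and let go of it. Only then take the amber round-bottomed flask from where it leans in its cork ring on the bench and set it gently in the stand's ring, upright and centred, and let go. Leave the other things on the bench where they are.

Things in the scene. Friction and masses are not known exactly. Their poses are not given: they have to be found in the camera images.
- stand: Teal flask stand, fixed. Base plate 200 mm along y, from x = -45 to +95 mm, 18 thick; origin on the bench straight below the ring's centre, z up. At y = +72 and -72 mm (x = 0) stand dark steel collars, 34 diameter, tops 42 mm above the bench, each with a red pin cap.
- ring_top (a point): Centre of the stand's level cork ring (84 outer, 48 inner diameter, 12 thick, on three posts) at its top face, 60 mm above the bench. A seated flask's origin lies 22.6 mm above this point.
- rod_top (a point): Top of the stand's upright steel rod (12 mm diameter, with an 18 mm black knob), 252 mm above the bench, 78 mm behind the ring's centre (stand's +x). Keep gripper and mallet clear of it.
- pin_a_top (a point): Centre of the top of the red pin cap (22 mm diameter) at the stand's +y end; 57 mm above the bench when fully up, 45 mm (3 mm proud of the collar) when fully home.
- pin_b_top (a point): The same for the red pin cap at the stand's -y end.
- pin_a (a joint): Downward travel of pin_a: 0 fully up, 0.012 m fully home; it starts between 0 and 0.003. Stiff: a spring and a friction grip resist with about 7 N at the top and 10 N at the bottom. The friction holds the pin wherever it is driven, so several blows may share the travel.
- pin_b (a joint): The same for pin_b.
- mallet: Mallet of 0.26 kg (may vary). Black rubber cylindrical head with a steel band, 44 diameter, 64 tall, standing on one flat face; origin at the centre of the lower face, z up along the head's axis. Wooden handle 18 wide x 22 high, level, its centre line 32 mm above the lower face, running along the mallet's -x from the head to 150 mm from the head's axis. Both head faces strike alike.
- mat: Round blue mat, fixed, 110 diameter, 4 thick; origin at the centre of its underside. The mallet starts standing on it.
- cork_ring: Loose-looking but fixed cork ring on the bench, 84 outer, 48 inner diameter, 25 high; origin at the centre of its underside. The flask starts leaning in it.
- flask: Amber glass round flask, about 0.12 kg. Origin at the centre of the ball (66 mm diameter); z along the neck, which is a plain cylinder of 22 mm diameter up to 94 mm from the origin, with a thin lip of 25 mm and a white stopper on top (end at 100 mm). It starts with the neck leaning about 0.42 rad from vertical, in any direction.
- vial_green: Bystander, leave alone: clear sample vial, green cap, 26 diameter, 50 tall (mm); origin at the centre of its underside.
- vial_white: Bystander, leave alone: sample vial, white cap, 26 diameter, 50 tall (mm); origin at the centre of its underside.
- beaker: Bystander, leave alone: clear plastic beaker, 68 diameter, 85 tall (mm); origin at the centre of its underside.
- reagent_jar: Bystander, leave alone: amber jar, blue cap, 54 diameter, 90 tall (mm); origin at the centre of its underside.
- petri_dish: Bystander, leave alone: clear open dish, 80 diameter, 15 tall (mm); origin at the centre of its underside.
- stopper: Bystander, leave alone: grey tapered stopper, 32 diameter, 28 tall (mm); origin at the centre of its underside.
- weight: Bystander, leave alone: brass weight, 28 diameter, 42 tall (mm); origin at the centre of its underside.
Mind the look-alikes: they are no part of the job. Leave any green or turquoise look-alike of the flask alone.

How it is judged (in metres and radians):
On the way, in this order (a step that is already met when the one before it is completed fails the run):
1. one pin is knocked fully home (value of joint any of pin_a, pin_b above 0.0105 m), for 0.2 s.
2. both pins are fully home (value of joint each of pin_a, pin_b above 0.0105 m), for 0.2 s.
3. the mallet stands on its head on the blue mat, let go (horizontal distance between mallet and mat below 0.04 m and angle between mallet's own z axis and vertical below 0.1 rad and z of mallet in the frame of mat below 0.009 m and linear speed of mallet below 0.02 m/s and contact force between the fingers and mallet below 0.2 N), for 0.2 s.
4. the flask sits upright and centred in the stand's ring (horizontal distance between flask and ring_top below 0.006 m and z of flask in the frame of ring_top between 0.016 and 0.027 m and angle between flask's own z axis and vertical below 0.12 rad), for 0.2 s.
At the end, for the whole second after the job is handed in: Both pins at least 10.5 mm down; mallet standing on its head within 40 mm of the blue mat's centre, upright to 0.1 rad, at rest, released; flask in the stand's ring: ball within 6 mm of its axis and 16 to 27 mm above its top, neck within 0.12 rad of vertical, at rest, released (all of step 2 and all of step 3 and all of step 4 and linear speed of flask below 0.02 m/s and contact force between the fingers and flask below 0.2 N); the robot touches nothing.
It fails at once if a pin is pressed by something other than the mallet ((contact force between anything else and pin_a above 1 N and contact force between mallet and pin_a below 0.2 N) or (contact force between anything else and pin_b above 1 N and contact force between mallet and pin_b below 0.2 N)).
It fails at once if the flask is taken before both pins are home (distance of flask from where it was at the start of the episode above 0.03 m and not (value of joint each of pin_a, pin_b above 0.0105 m)).
It fails at once if the flask is dropped or pushed hard into the stand (contact force between flask and stand above 25 N).
It fails at once if a bystander is moved more than 30 mm (distance of any of vial_green, vial_white, beaker, reagent_jar, petri_dish, stopper, weight from where it was at the start of the episode above 0.03 m).
It also fails if it takes over 72 s, if anything falls off the work surface, if the arm or the gripper's body presses on something with over 40 N, if the wrist force passes 120 N, or if a joint passes its speed limit or range.

## Working session

There is one attempt and no reset: what is moved stays moved. The work goes in short steps, Python scripts to look and compute and a shell command to move; the robot and the scene stay as the last step left them, time stands still between calls to the robot, and variables do not carry over. Pictures are saved under pics/ and viewed, and the job is handed in when it is done.

```bash
ls; mkdir -p pics; cat > h.py <<'E'
import numpy as np, cv2
from station import ctrl
from scipy.spatial.transform import Rotation as R
def snap(name,fn):
    f=ctrl.grab_frame(name); cv2.imwrite('pics/'+fn,f['frame'][:,:,::-1]); np.savez('pics/'+fn[:-4]+'.npz',**f); return f
def load(fn): return dict(np.load('pics/'+fn+'.npz'))
def cloud(f):
    z=f['z_map'].astype(float); v,u=np.indices(z.shape)
    P=np.stack([(u-f['cx'])/f['fx']*z,(v-f['cy'])/f['fy']*z,z,np.ones_like(z)],-1)@np.array(f['cam_to_world']).T
    P=P[...,:3]; P[z==0]=np.nan; return P
def tool():
    s=ctrl.get_state(); q=s['tool_rot']; return np.array(s['position']),R.from_quat([q[1],q[2],q[3],q[0]]),s
def delta(pt,Rt):
    p,r,s=tool(); d=r.inv().apply(np.array(pt)-p); dr=(r.inv()*Rt).as_rotvec(degrees=True); return d,dr
E
python3 - <<'E'
from h import *
for n in('scene','side','wrist'):
    f=snap(n,n+'0.png'); print(n,f['fx'],f['cx'],f['cy'],np.round(f['cam_to_world'],2).tolist())
s=ctrl.get_state();print(s,ctrl.grip_point_offset)
print(tool()[1].as_matrix().round(3))
E
```

```text
pics
scene 425.85435159571614 321.1406340961237 195.07766340804213 [[0.31, 0.61, -0.73, 1543.89], [0.95, -0.22, 0.23, -167.63], [-0.02, -0.76, -0.65, 1051.58], [0.0, 0.0, 0.0, 1.0]]
side 393.50448572713515 315.9924032262487 199.48824725992407 [[0.99, -0.07, 0.1, 421.67], [-0.12, -0.54, 0.83, -858.21], [0.0, -0.84, -0.55, 838.49], [0.0, 0.0, 0.0, 1.0]]
wrist 320.96702483123016 320.2751476309936 200.31335355639493 [[0.3, -0.92, -0.27, 270.44], [-0.96, -0.28, -0.08, -595.32], [-0.0, 0.28, -0.96, 383.95], [0.0, 0.0, 0.0, 1.0]]
{'clock': 0.15, 'qpos': array([-1.44406554e+00,  2.45627649e-01,  1.55868623e+00,  1.13506872e-05,
        1.33872126e+00, -1.74085140e-01]), 'joint_velocities': array([ 0.00035885, -0.00114966, -0.00370106,  0.00040389, -0.00136002,
       -0.00102388]), 'effort': array([-3.67829698e-04, -4.16263962e+01, -3.14984000e+01,  6.85138023e-02,
        3.16114991e-02, -8.81057463e-05]), 'position': array([ 192.55543061, -620.35752567,  204.64081694]), 'tool_rot': array([ 0.10544324,  0.6991395 ,  0.10646276, -0.69910755]), 'force': array([-0.76773618,  0.52038311,  0.09757623]), 'ft_torque': array([-0.01067951,  0.00110701, -0.01250878]), 'width': 94.33485495967113} 18.8
[[-0.     0.296 -0.955]
 [ 0.001 -0.955 -0.296]
 [-1.    -0.001 -0.   ]]
```

View pics/scene0.png

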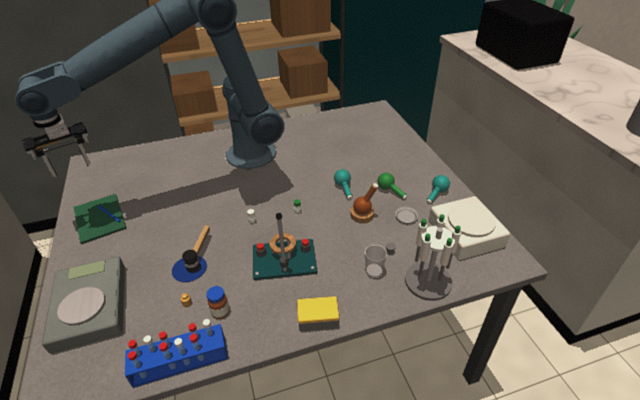

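View pics/side0.png

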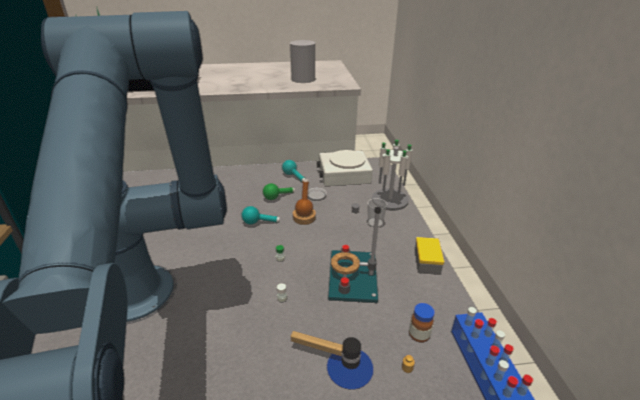

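The scene picture shows the mallet at (191,260) on the blue mat, its handle going to (205,230). The stand is at (284,255) with red caps at (261,248) and (306,243). The amber flask is at (363,205), with its neck towards (375,187). Flask look-alikes: turquoise (343,177) and (440,183), and green (386,181). Other look-alikes: the red caps in the blue rack around (165,345), and the amber jar (216,300). I choose the amber flask in the cork ring. I'll check it in a close crop and measure.

```bash
python3 - <<'E'
from h import *
a=load('scene0');b=load('side0')
def crop(f,u0,v0,u1,v1,s): return cv2.resize(f['frame'][v0:v1,u0:u1,::-1],None,fx=s,fy=s,interpolation=cv2.INTER_CUBIC)
c1=crop(a,160,160,420,290,3); cv2.imwrite('pics/crop1.png',c1)
c2=crop(b,230,150,470,390,2.5); cv2.imwrite('pics/crop2.png',c2)
for n,f in(('scene',a),('side',b)):
    P=cloud(f); hsv=cv2.cvtColor(f['frame'],cv2.COLOR_RGB2HSV); H,S,V=[hsv[...,i].astype(int) for i in range(3)]
    X,Y,Z=P[...,0],P[...,1],P[...,2]
    ok=np.isfinite(X)
    for nm,m in (('red',((H<6)|(H>174))&(S>190)&(V>90)&(Z>35)&(Z<80)),('blue',(H>105)&(H<125)&(S>150)&(Z<15)),('tealplate',(H>80)&(H<100)&(S>120)&(Z>8)&(Z<26)),('orange',(H>3)&(H<22)&(S>110)&(V>50)&(Z>10))):
        k,l,st,ce=cv2.connectedComponentsWithStats((m&ok).astype(np.uint8))
        for i in range(1,k):
            if st[i,4]<12: continue
            q=P[l==i]; print(n,nm,ce[i].round(),st[i,4],'med',np.median(q,0).round(1),'min',q.min(0).round(),'max',q.max(0).round())
E
```

```text
scene red [305. 241.] 25 med [624.7  60.1  54. ] min [614.  51.  49.] max [637.  70.  58.]
scene red [260. 246.] 26 med [596.3 -81.1  54.7] min [589. -89.  51.] max [608. -72.  59.]
scene blue [187. 271.] 414 med [ 582.5 -326.1    3. ] min [ 521. -362.   -4.] max [ 621. -258.   10.]
scene blue [179. 368.] 868 med [ 905.5 -363.6   11. ] min [ 885. -476.    2.] max [ 919. -243.   15.]
scene tealplate [332.  49.] 35 med [-939.5  702.6   16.5] min [-1059.   697.     8.] max [-824.  710.   26.]
scene tealplate [391.  55.] 265 med [-722.4 1009.7   16.2] min [-744.  699.    8.] max [-701. 1342.   26.]
scene tealplate [346. 191.] 36 med [402.2 289.2  22.4] min [355. 283.  11.] max [422. 301.  25.]
scene tealplate [432. 195.] 42 med [528.4 580.4  22.1] min [510. 561.  14.] max [547. 603.  26.]
scene tealplate [302. 260.] 537 med [670.2  38.3  16.6] min [581. -12.  10.] max [724.  90.  23.]
scene tealplate [267. 264.] 594 med [648.9 -70.2  16.7] min [ 549. -121.    9.] max [705. -16.  23.]
scene orange [152.   2.] 36 med [-914.2 -283.6  409. ] min [-951. -297.  405.] max [-847. -250.  420.]
sc
[... 2168 characters left out ...]
ealplate [356. 287.] 793 med [640.7 -77.1  18.4] min [ 551. -125.   12.] max [699.   2.  24.]
side orange [53.  7.] 252 med [-1084.7  2504.9   448.2] min [-1100.  2354.   382.] max [-1069.  2658.   508.]
side orange [304. 208.] 487 med [520.7 282.2  55.1] min [480. 257.  11.] max [557. 334. 137.]
side orange [345. 262.] 340 med [611.5 -13.2  60.1] min [569. -52.  18.] max [650.  56.  65.]
side orange [421. 324.] 155 med [ 751.1 -259.6   62.4] min [ 735. -266.   48.] max [ 783. -231.   74.]
side orange [317. 342.] 468 med [ 496.2 -264.8   46.2] min [ 437. -301.   31.] max [ 552. -231.   67.]
side orange [408. 363.] 148 med [ 698.8 -334.9   29.6] min [ 687. -343.   10.] max [ 714. -319.   44.]
```

View pics/crop1.png

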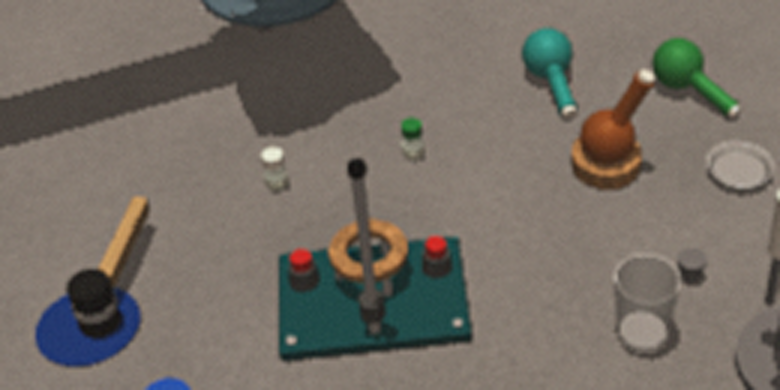

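View pics/crop2.png

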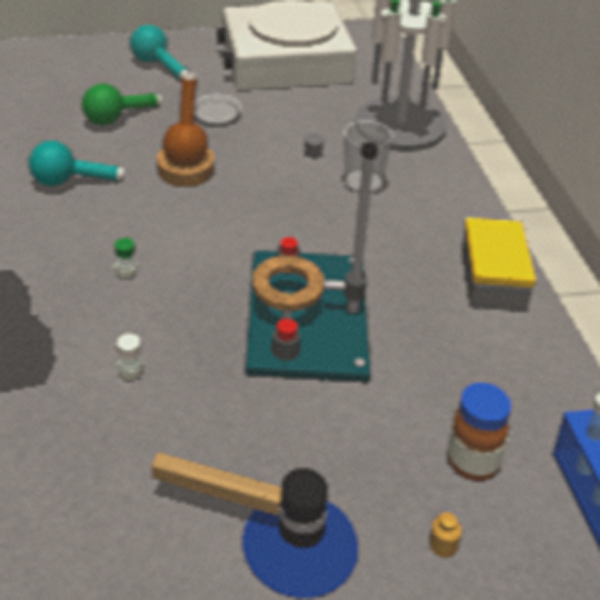

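The crops confirm it: the only amber flask sits in the cork ring, ball at about (608,137) in crop 1, neck up and to the right. The others nearby are turquoise or green and lie on the bench. Next I refine the geometry.

```bash
python3 - <<'E'
from h import *
from scipy.optimize import least_squares
for n in('scene','side'):
    f=load(n+'0');P=cloud(f); hsv=cv2.cvtColor(f['frame'],cv2.COLOR_RGB2HSV); H,S,V=[hsv[...,i].astype(int) for i in range(3)]
    X,Y,Z=P[...,0],P[...,1],P[...,2]; C=np.array(f['cam_to_world'])[:3,3]
    # mat: fit circle by edges
    m=(H>105)&(H<125)&(S>150)&(Z<12)&(np.hypot(X-568,Y+312)<80)
    q=P[m]; h=cv2.convexHull(q[:,:2].astype(np.float32))[:,0]
    r=least_squares(lambda p:np.hypot(h[:,0]-p[0],h[:,1]-p[1])-55,[568,-312],loss='soft_l1');print(n,'mat',r.x.round(1),np.median(q[:,2]))
    # head dark
    m=(V<70)&(Z>15)&(Z<90)&(np.hypot(X-560,Y+305)<60); q=P[m]
    top=q[q[:,2]>63]; print('head top',len(top),top.mean(0).round(1)); 
    r=least_squares(lambda p:np.hypot(q[:,0]-p[0],q[:,1]-p[1])-22,[560,-305],loss='soft_l1'); side=q[q[:,2]<60]
    r=least_squares(lambda p:np.hypot(side[:,0]-p[0],side[:,1]-p[1])-22,[560,-305],loss='soft_l1'); print('head',r.x.round(1))
    m=(H>5)&(H<22)&(S>80)&(Z>25)&(Z<60)&(X>425)&(X<570)&(Y<-220)&(Y>-310); q=P[m]; vx,vy,x0,y0=cv2.fitLine(q[:,:2].astype(np.float32),cv2.DIST_L2,0,.01,.01).ravel(); print('handle',len(q),np.degrees(np.arctan2(vy,vx)),x0,y0,q[:,0].min())
    # ring
    m=(H>5)&(H<22)&(S>80)&(Z>55)&(Z<68)&(np.hypot(X-610,Y+11)<50); q=P[m]; h=cv2.convexHull(q[:,:2].astype(np.float32))[:,0]
    r=least_squares(lambda p:np.hypot(h[:,0]-p[0],h[:,1]-p[1])-42,[610,-11],loss='soft_l1');print('ring',r.x.round(1),np.median(q[:,2]))
    # flask
    m=(H>3)&(H<20)&(S>100)&(Z>28)&(Z<200)&(np.hypot(X-530,Y-300)<110); q=P[m]
    def res(p):
        c=p[:3]; a=np.array([np.sin(p[3])*np.cos(p[4]),np.sin(p[3])*np.sin(p[4]),np.cos(p[3])]); d=q-c; t=d@a; rad=np.linalg.norm(d-np.outer(t,a),axis=1)
        return np.minimum(abs(np.linalg.norm(d,axis=1)-33),np.where((t>25)&(t<96),abs(rad-11),99))
    best=None
    for a0 in np.arange(0,6.3,.5):
        r=least_squares(res,[530,292,48,.42,a0],loss='soft_l1')
        if best is None or r.cost<best.cost: best=r
    print('flask',best.x.round(2),best.cost,len(q))
E
```

```text
scene mat [ 565.7 -307.7] 2.992496567950525
head top 111 [ 574.4 -295.7   66.8]
head [ 571.  -295.6]
handle 178 -24.451391 494.99533 -255.27028 435.6415148589276
ring [611.6  -8.7] 58.44213579206178
flask [ 5.1922e+02  3.0440e+02  4.5560e+01 -4.1000e-01  4.4400e+00] 478.41910155873865 348
side mat [ 569.4 -309.5] 4.394305454974301
head top 238 [ 571.6 -300.8   68. ]
head [ 571.4 -296.5]
handle 555 -26.016546 495.08826 -264.7597 436.5169226834719
ring [609.9 -10. ] 60.18015564568532
flask [ 5.1801e+02  3.0346e+02  4.8300e+01  4.2000e-01 -5.0300e+00] 352.4124736654174 339
```

```bash
cat >> h.py <<'E'
def down(deg):
    "tool pointing down with tool z at world azimuth deg"
    a=np.radians(deg); x=np.array([0,0,-1.]); z=np.array([np.cos(a),np.sin(a),0]); y=np.cross(z,x)
    return R.from_matrix(np.stack([x,y,z],1))
E
python3 - <<'E'
from h import *
d,r=delta([571,-297,190],down(-25)); print(d.round(1),r.round(1))
E
```

```text
[  15.  -196.7 -457.3] [-1.378e+02 -1.000e-01  0.000e+00]
```

```bash
python3 -m inch '{"slide":[[0,-15,-35],[2,-30,-70],[4,-50,-110],[5,-65,-150],[7,-80,-190],[8,-100,-230],[10,-115,-270],[12,-130,-310],[13,-150,-345],[14,-165,-380]],"dr":[[-10,0,0],[-20,0,0],[-30,0,0],[-40,0,0],[-50,0,0],[-60,0,0],[-70,0,0],[-80,0,0],[-90,0,0],[-100,0,0]],"hand":[0,0,0,0,0,0,0,0,0,0]}'; python3 - <<'E'
from h import *
print(tool()[2]['qpos'])
d,r=delta([571,-297,190],down(-25)); print(d.round(1),r.round(1))
E
```

```text
clock: 1.4
position: [507.3, -348.8, 190.6]
tool_rot: [0.604, 0.367, 0.605, -0.366]
force: [1.2, 0.6, -0.8]
width: 94.1
[-7.86642941e-01  1.80434800e-01  1.66106289e+00  9.30049493e-04
  1.30191955e+00 -1.26828040e+00]
[  0.6  80.4 -16.4] [-37.4  -0.1  -0.1]
```

```bash
python3 -m inch '{"slide":[[0,25,-5],[0,50,-10],[0,80,-16],[0,80,-16],[0,80,-16]],"dr":[[-10,0,0],[-20,0,0],[-30,0,0],[-37.4,0,0],[-37.4,0,0]],"hand":[0,0,0,0,0]}'; python3 - <<'E'
from h import *
f=snap('wrist','w1.png')
print(tool()[2]['qpos'])
P=cloud(f); hsv=cv2.cvtColor(f['frame'],cv2.COLOR_RGB2HSV); H,S,V=[hsv[...,i].astype(int) for i in range(3)]
d,r=delta([571,-297,190],down(-25)); print(d.round(1),r.round(1))
X,Y,Z=P[...,0],P[...,1],P[...,2]
from scipy.optimize import least_squares
m=(V<75)&(Z>50)&(Z<80)&(np.hypot(X-571,Y+297)<40); q=P[m]; print(len(q),q.mean(0),q.min(0),q.max(0))
h=cv2.convexHull(q[:,:2].astype(np.float32))[:,0]
print(least_squares(lambda p:np.hypot(h[:,0]-p[0],h[:,1]-p[1])-22,[571,-297],loss='soft_l1').x)
m=(H>5)&(H<22)&(S>60)&(Z>40)&(Z<56)&(np.hypot(X-500,Y+265)<90); q=P[m]; print(len(q),np.median(q[:,2])); vx,vy,x0,y0=cv2.fitLine(q[:,:2].astype(np.float32),cv2.DIST_L2,0,.01,.01).ravel(); print(np.degrees(np.arctan2(vy,vx)),x0,y0, y0+(571-x0)*vy/vx)
E
```

```text
clock: 2.02
position: [570.8, -297.2, 190.1]
tool_rot: [0.69, 0.154, 0.691, -0.153]
force: [-0.4, -0.8, 0.4]
width: 94.1
[-6.56893126e-01  2.44534513e-01  1.58689036e+00  1.12390104e-03
  1.31251281e+00 -1.78916983e+00]
[0.2 0.6 0.2] [-0.1 -0.1 -0.1]
1568 [ 567.85259565 -295.52505714   67.34351141] [ 548.05777113 -317.41274591   50.16586876] [ 591.03070343 -274.80312953   70.53264396]
[ 569.71465042 -296.06658081]
2038 46.99243150329474
-26.66443 497.7321 -261.38773 -298.18066
```

View pics/w1.png

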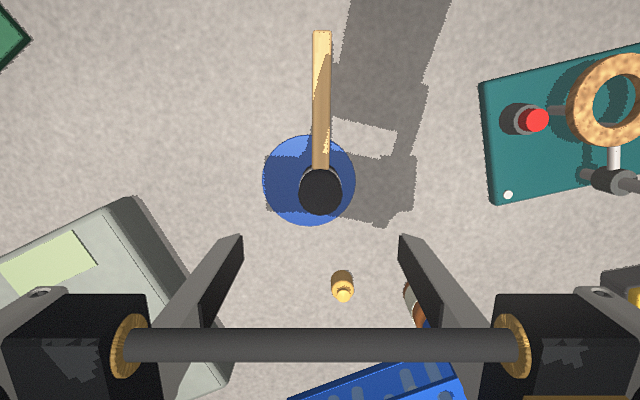

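The wrist view shows the mallet head at (320,190) centred between the jaws with the handle straight up. The brass weight at (342,285) is outside the fingers' path. I descend and grip the head with the jaws across the handle.

```bash
python3 -m inch '{"slide":[[50,0,-1],[100,0,-1],[145,0,-1],[165,0,-1],[165,0,-1],[165,0,-1],[165,0,-1],[165,0,-1],[165,0,-1],[165,0,-1]],"dr":[[0,0,0],[0,0,0],[0,0,0],[0,0,0],[0,0,0],[0,0,0],[0,0,0],[0,0,0],[0,0,0],[0,0,0]],"hand":[0,0,0,0,0,1,1,1,1,1]}' 60
```

```text
clock: 3.32
position: [569.6, -296.7, 25.4]
tool_rot: [0.69, 0.155, 0.691, -0.153]
force: [-0.3, -0.1, -0.3]
width: 47.3
```

```bash
python3 -m inch '{"slide":[[0,0,0],[0,0,0],[-15,0,0],[-30,0,0],[-60,0,0],[-120,0,0],[-120,0,0]],"dr":[[0,0,0],[0,0,0],[0,0,0],[0,0,0],[0,0,0],[0,0,0],[0,0,0]],"hand":[1,1,1,1,1,1,1]}' 60; python3 - <<'E'
from h import *
snap('side','s2.png');snap('wrist','w2.png')
f=load('s2');cv2.imwrite('pics/s2c.png',cv2.resize(f['frame'][230:400,220:480,::-1],None,fx=3,fy=3))
E
```

```text
clock: 4.2
position: [573.2, -299.4, 153.2]
tool_rot: [0.694, 0.153, 0.686, -0.155]
force: [-0.4, 0.0, -2.4]
width: 43.2
```

View pics/s2c.png

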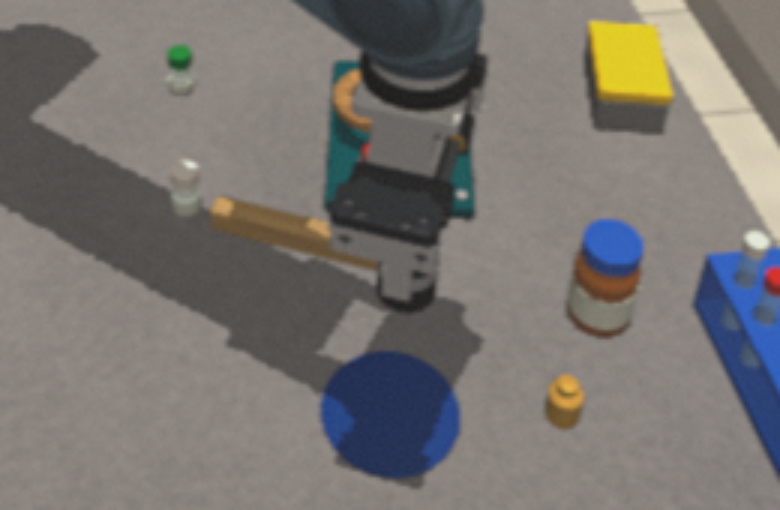

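View pics/w2.png

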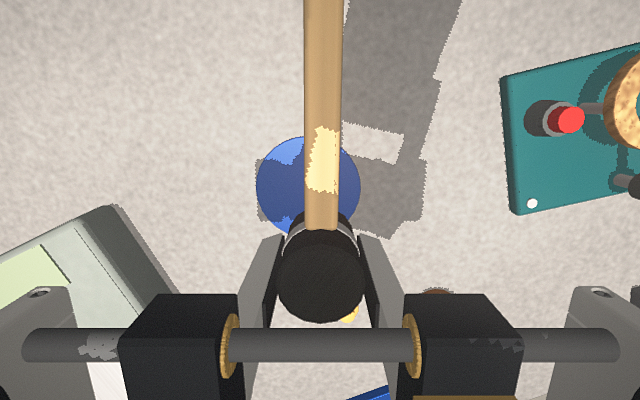

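The side and wrist views show the mallet lifted level, head in the jaws at (320,275), handle straight up the image. Next I go above pin B.

```bash
python3 - <<'E'
from h import *
for fn in('w1','w2'):
    f=load(fn);P=cloud(f); hsv=cv2.cvtColor(f['frame'],cv2.COLOR_RGB2HSV); H,S,V=[hsv[...,i].astype(int) for i in range(3)]
    m=((H<6)|(H>174))&(S>170)&(V>90)&(P[...,2]>45)&(P[...,2]<70);q=P[m];print(len(q),np.median(q,0).round(1),((q.max(0)+q.min(0))/2).round(1))
d,r=delta([596.5,-82,130],down(-11)); print(d.round(1),r.round(1)); print(tool()[0])
E
```

```text
409 [593.4 -80.   56.2] [593.6 -79.8  52.1]
537 [593.6 -79.8  56.1] [593.5 -80.3  51.5]
[ 16.8 206.  -67.3] [-14.1  -0.   -0.1]
[ 569.92856736 -297.07841689  146.54430447]
```

```bash
python3 -m inch '{"slide":[[3,45,-15],[6,95,-30],[10,145,-50],[15,190,-63],[17,207,-68],[17,207,-68],[17,207,-68]],"dr":[[-5,0,0],[-10,0,0],[-14,0,0],[-14,0,0],[-14,0,0],[-14,0,0],[-14,0,0]],"hand":[1,1,1,1,1,1,1]}' 60; python3 - <<'E'
from h import *
print(tool()[0])
a=snap('scene','c3.png');b=snap('side','s3.png')
cc=[cv2.resize(f['frame'][v:v+130,u:u+130,::-1],(390,390),interpolation=cv2.INTER_CUBIC) for f,u,v in((a,220,170),(b,280,200))]
cv2.imwrite('pics/cc3.png',np.hstack(cc))
E
```

```text
clock: 5.18
position: [596.1, -82.0, 129.5]
tool_rot: [0.704, 0.069, 0.704, -0.069]
force: [0.1, 0.1, -2.6]
width: 43.2
[596.10578245 -82.04004485 129.47606095]
```

View pics/cc3.png

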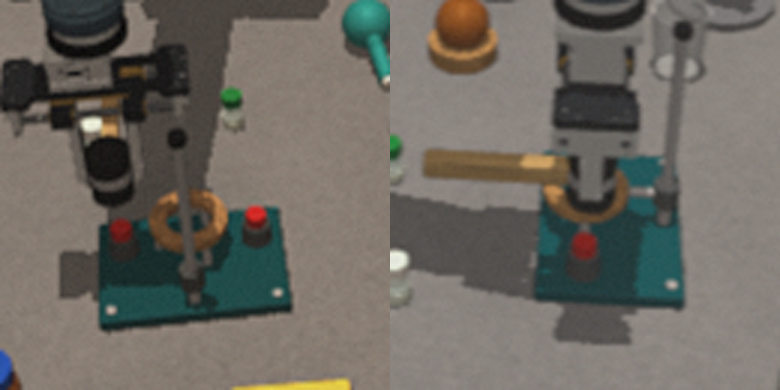

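```bash
python3 -m inch '{"slide":[[25,0,0],[40,0,0],[46,0,0],[52,0,0],[56,0,0],[60,0,0],[62,0,0],[62,0,0]],"dr":[[0,0,0],[0,0,0],[0,0,0],[0,0,0],[0,0,0],[0,0,0],[0,0,0],[0,0,0]],"hand":[1,1,1,1,1,1,1,1]}' 60
```

```text
clock: 6.28
position: [596.8, -82.5, 69.0]
tool_rot: [0.704, 0.069, 0.703, -0.069]
force: [-3.1, -0.8, 5.5]
width: 43.2
```

```bash
python3 -m inch '{"slide":[[2,0,0],[4,0,0],[5,0,0],[5,0,0]],"dr":[[0,0,0],[0,0,0],[0,0,0],[0,0,0]],"hand":[1,1,1,1]}' 60
```

```text
clock: 6.78
position: [597.0, -82.5, 66.2]
tool_rot: [0.704, 0.069, 0.704, -0.069]
force: [-6.9, 0.7, 12.4]
width: 43.2
```

```bash
python3 -m inch '{"slide":[[3,0,0],[4,0,0],[5,0,0],[5,0,0]],"dr":[[0,0,0],[0,0,0],[0,0,0],[0,0,0]],"hand":[1,1,1,1]}' 60
```

```text
clock: 7.28
position: [597.3, -82.6, 66.0]
tool_rot: [0.703, 0.069, 0.704, -0.069]
force: [-15.5, 2.9, 28.1]
width: 43.3
```

```bash
python3 -m inch '{"slide":[[-10,0,0],[-40,0,0],[-64,0,0],[-64,0,0]],"dr":[[0,0,0],[0,0,0],[0,0,0],[0,0,0]],"hand":[1,1,1,1]}' 60;  python3 - <<'E'
from h import *
for n in('scene','side'):
    f=snap(n,n+'4.png');P=cloud(f); hsv=cv2.cvtColor(f['frame'],cv2.COLOR_RGB2HSV); H,S,V=[hsv[...,i].astype(int) for i in range(3)]
    m=((H<6)|(H>174))&(S>170)&(V>70)&(P[...,2]>35)&(P[...,2]<70)&(P[...,0]<700)
    k,l,st,ce=cv2.connectedComponentsWithStats(m.astype(np.uint8))
    for i in range(1,k):
        q=P[l==i];print(n,ce[i].round(),len(q),np.median(q,0).round(1),q.max(0).round(1))
a=load('scene4');b=load('side4')
cc=[cv2.resize(f['frame'][v:v+130,u:u+130,::-1],(390,390),interpolation=cv2.INTER_CUBIC) for f,u,v in((a,220,170),(b,280,200))]
cv2.imwrite('pics/cc4.png',np.hstack(cc))
d,r=delta([624.5,60,130],down(-11)); print(d.round(1),r.round(1)); print(tool()[0])
E
```

```text
clock: 7.78
position: [599.1, -83.0, 132.0]
tool_rot: [0.705, 0.068, 0.702, -0.069]
force: [-0.5, -0.4, -2.9]
width: 43.4
scene [305. 242.] 32 [626.9  60.8  53.7] [636.   71.3  57.4]
scene [260. 248.] 23 [595.7 -79.6  43.8] [606.1 -70.6  47.6]
side [344. 283.] 28 [596.2 -80.9  45.3] [605.  -72.8  48.6]
[ -1.  145.   -0.6] [-0.2 -0.1  0. ]
[597.02636503 -82.37725865 128.98718742]
```

View pics/cc4.png

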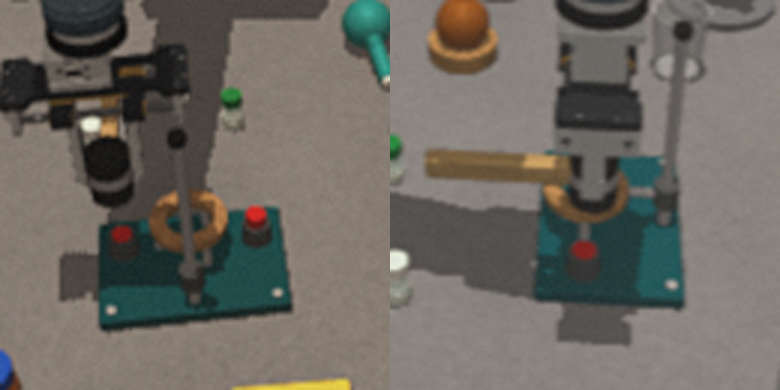

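Pin B, at (122,235) in the left crop, now sits on its collar at 45 mm. Pin A is still up. Next, pin A.

```bash
python3 -m inch '{"slide":[[-8,35,-8],[-8,75,-8],[-8,115,-6],[-4,145,-2],[-1,145,-1],[-1,145,-1],[-1,145,-1],[-1,145,-1]],"dr":[[0,0,0],[0,0,0],[0,0,0],[0,0,0],[0,0,0],[0,0,0],[0,0,0],[0,0,0]],"hand":[1,1,1,1,1,1,1,1]}' 60
```

```text
clock: 8.88
position: [624.1, 59.2, 130.0]
tool_rot: [0.703, 0.069, 0.704, -0.069]
force: [0.9, -0.5, -3.7]
width: 43.6
```

```bash
python3 -m inch '{"slide":[[25,0,0],[40,0,0],[46,0,0],[52,0,0],[56,0,0],[60,0,0],[64,0,0],[66,0,0],[67,0,0],[67,0,0]],"dr":[[0,0,0],[0,0,0],[0,0,0],[0,0,0],[0,0,0],[0,0,0],[0,0,0],[0,0,0],[0,0,0],[0,0,0]],"hand":[1,1,1,1,1,1,1,1,1,1]}' 60
```

```text
clock: 10.12
position: [624.7, 59.2, 66.2]
tool_rot: [0.703, 0.069, 0.704, -0.069]
force: [-7.6, 0.1, 12.7]
width: 43.3
```

```bash
python3 -m inch '{"slide":[[3,0,0],[4,0,0],[5,0,0],[5,0,0]],"dr":[[0,0,0],[0,0,0],[0,0,0],[0,0,0]],"hand":[1,1,1,1]}' 60
python3 -m inch '{"slide":[[-10,0,0],[-40,0,0],[-74,0,0],[-74,0,0],[-74,0,0]],"dr":[[0,0,0],[0,0,0],[0,0,0],[0,0,0],[0,0,0]],"hand":[1,1,1,1,1]}' 60;  python3 - <<'E'
from h import *
for n in('scene','side'):
    f=snap(n,n+'5.png');P=cloud(f); hsv=cv2.cvtColor(f['frame'],cv2.COLOR_RGB2HSV); H,S,V=[hsv[...,i].astype(int) for i in range(3)]
    m=((H<6)|(H>174))&(S>170)&(V>70)&(P[...,2]>35)&(P[...,2]<70)&(P[...,0]<700)
    k,l,st,ce=cv2.connectedComponentsWithStats(m.astype(np.uint8))
    for i in range(1,k):
        q=P[l==i];print(n,ce[i].round(),len(q),np.median(q,0).round(1),q.max(0).round(1))
a=load('scene5');b=load('side5')
cc=[cv2.resize(f['frame'][v:v+130,u:u+130,::-1],(390,390),interpolation=cv2.INTER_CUBIC) for f,u,v in((a,220,170),(b,280,200))]
cv2.imwrite('pics/cc5.png',np.hstack(cc))
d,r=delta([568,-302,110],down(-25)); print(d.round(1),r.round(1)); print(tool()[0])
E
```

```text
clock: 10.62
position: [625.0, 59.1, 66.1]
tool_rot: [0.703, 0.068, 0.705, -0.069]
force: [-14.9, -0.1, 23.8]
width: 43.3
clock: 11.25
position: [624.4, 59.3, 138.5]
tool_rot: [0.702, 0.068, 0.705, -0.069]
force: [-0.3, 0.6, -3.2]
width: 43.4
scene [305. 243.] 26 [624.9  60.8  44.1] [634.2  70.8  48.3]
scene [260. 248.] 26 [594.5 -81.   43. ] [604.9 -70.5  49.5]
side [345. 250.] 16 [624.8  57.8  45.4] [630.3  66.4  49.1]
side [344. 283.] 29 [596.4 -81.3  45.5] [604.8 -71.8  48.4]
[  28.3 -365.2   15.4] [13.8 -0.3  0.2]
[623.89230648  59.3049572  137.69811682]
```

View pics/cc5.png

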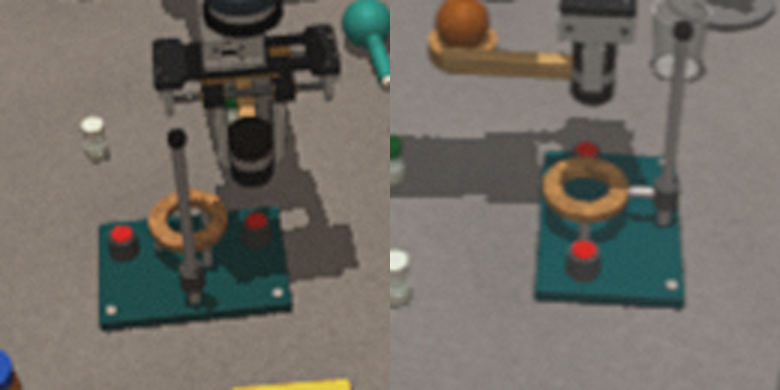

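Both caps are now at 45 mm. I carry the mallet back to the mat, staying on the robot's side of the rod.

```bash
python3 -m inch '{"slide":[[0,-30,-8],[0,-80,-12],[0,-130,-12],[0,-180,-8],[5,-230,-4],[10,-285,5],[20,-335,12],[28,-365,15],[28,-365,15],[28,-365,15]],"dr":[[0,0,0],[0,0,0],[0,0,0],[0,0,0],[4,0,0],[9,0,0],[13.8,0,0],[13.8,0,0],[13.8,0,0],[13.8,0,0]],"hand":[1,1,1,1,1,1,1,1,1,1]}' 60; python3 - <<'E'
from h import *
d,r=delta([568,-303,25.4],down(-25)); print(d.round(1),r.round(1)); print(tool()[0])
f=snap('side','s6.png');g=snap('wrist','w6.png')
cv2.imwrite('pics/s6c.png',np.hstack([cv2.resize(f['frame'][230:400,240:440,::-1],(400,340)),cv2.resize(g['frame'][...,::-1],(400,340))]))
E
```

```text
clock: 12.6
position: [567.3, -300.7, 109.2]
tool_rot: [0.688, 0.153, 0.693, -0.153]
force: [0.5, -1.1, -2.1]
width: 43.4
[83.8 -1.6  2.2] [ 0.  -0.4  0.1]
[ 567.31238549 -300.72766984  109.21319319]
```

View pics/s6c.png

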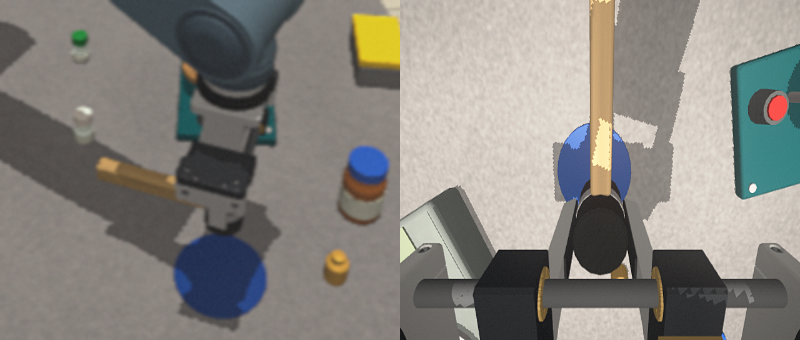

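The mallet hangs level above the mat, which is at (220,280) on the left. I lower it to contact and release.

```bash
python3 -m inch '{"slide":[[40,-2,2],[70,-2,2],[78,-2,2],[82,-2,2],[84,-2,2],[84,-2,2],[84,-2,2]],"dr":[[0,0,0],[0,0,0],[0,0,0],[0,0,0],[0,0,0],[0,0,0],[0,0,0]],"hand":[1,1,1,1,1,1,1]}' 60
```

```text
clock: 13.58
position: [568.7, -303.4, 26.9]
tool_rot: [0.689, 0.152, 0.692, -0.153]
force: [0.9, 0.5, -2.7]
width: 43.7
```

```bash
python3 -m inch '{"slide":[[1,0,0],[2,0,0],[2.5,0,0],[2.5,0,0]],"dr":[[0,0,0],[0,0,0],[0,0,0],[0,0,0]],"hand":[1,1,1,1]}' 60
```

```text
clock: 14.08
position: [569.0, -303.7, 25.4]
tool_rot: [0.689, 0.152, 0.692, -0.153]
force: [-3.2, 1.2, 5.6]
width: 43.2
```

Contact: the vertical force rises by about 8 N. Now I open fully and back straight up.

```bash
python3 -m inch '{"slide":[[0,0,0],[0,0,0],[0,0,0],[0,0,0],[0,0,0],[-30,0,0],[-90,0,0],[-150,0,0],[-180,0,0],[-180,0,0]],"dr":[[0,0,0],[0,0,0],[0,0,0],[0,0,0],[0,0,0],[0,0,0],[0,0,0],[0,0,0],[0,0,0],[0,0,0]],"hand":[0,0,0,0,0,0,0,0,0,0]}'; python3 - <<'E'
from h import *
f=snap('side','s7.png');g=snap('wrist','w7.png')
cv2.imwrite('pics/s7c.png',np.hstack([cv2.resize(f['frame'][230:400,240:440,::-1],(400,340)),cv2.resize(g['frame'][...,::-1],(400,340))]))
f=g;P=cloud(f); hsv=cv2.cvtColor(f['frame'],cv2.COLOR_RGB2HSV); H,S,V=[hsv[...,i].astype(int) for i in range(3)]
X,Y,Z=P[...,0],P[...,1],P[...,2]
m=(V<75)&(Z>50)&(Z<80)&(np.hypot(X-569,Y+303)<40); q=P[m]; print(len(q),q.mean(0).round(1),np.percentile(q[:,2],[5,50,95]))
t=q[q[:,2]>60]; A=np.c_[t[:,:2]-t[:,:2].mean(0),np.ones(len(t))]; print(np.linalg.lstsq(A,t[:,2],rcond=None)[0])
E
```

```text
clock: 15.32
position: [571.3, -304.5, 208.7]
tool_rot: [0.691, 0.151, 0.69, -0.154]
force: [-0.1, -0.4, 0.1]
width: 93.9
1416 [ 567.3 -302.4   67.4] [61.9245476  68.03612247 69.33240049]
[ 2.42063641e-02 -1.03408193e-02  6.79330800e+01]
```

View pics/s7c.png

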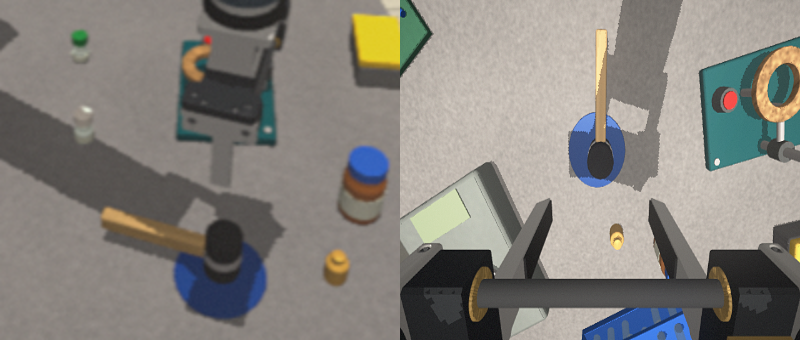

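The mallet stands upright on the mat at (567,-302), with its top level at 68 mm and the fingers clear. Now the flask. I compute a tilted pre-grasp along its neck.

```bash
cat >> h.py <<'E'
def nvec(t,az): return np.array([np.sin(t)*np.cos(az),np.sin(t)*np.sin(az),np.cos(t)])
def tilted(n,deg):
    r,_=R.align_vectors([-np.array(n)],[[0,0,-1.]]); 
    ax=np.cross([0,0,1.],n); s=np.linalg.norm(ax); rr=R.from_rotvec(ax/s*np.arctan2(s,n[2])) if s>1e-9 else R.identity()
    return rr*down(deg)
E
python3 - <<'E'
from h import *
n=nvec(.415,np.radians(73)); print(n)
O=np.array([518.5,304,48])
for k in(190,): 
  d,r=delta(O+k*n,tilted(n,-11)); print((O+k*n).round(),d.round(1),r.round(1))
d,r=delta(O+190*n,down(-11)); print(d.round(1),r.round(1))
# bystanders heights near flask
P=cloud(load('side0')).reshape(-1,3); P=P[np.isfinite(P[:,0])]
m=(np.hypot(P[:,0]-530,P[:,1]-320)<160)&(P[:,2]>40)&(np.hypot(P[:,0]-518,P[:,1]-304)>40)
q=P[m]; print(q[::15].round())
E
```

```text
[0.11788133 0.38557245 0.91511632]
[541. 377. 222.] [ -17.9  605.1 -312.2] [-13.6  -0.8 -23.7]
[ -17.9  605.1 -312.2] [-13.9  -0.4   0.1]
[[523. 348. 138.]
 [434. 446.  43.]
 [410. 419.  48.]]
```

```bash
python3 -m inch '{"slide":[[-2,50,-26],[-5,105,-54],[-7,160,-83],[-9,215,-111],[-11,270,-139],[-12,325,-168],[-13,380,-196],[-14,435,-224],[-15,490,-253],[-16,530,-273]],"dr":[[-5,0,0],[-10,0,0],[-14,0,0],[-14,0,0],[-14,0,0],[-14,0,0],[-14,0,0],[-14,0,0],[-14,0,0],[-14,0,0]],"hand":[0,0,0,0,0,0,0,0,0,0]}';python3 - <<'E'
from h import *
n=nvec(.415,np.radians(73)); 
O=np.array([518.5,304,48])
d,r=delta(O+190*n,tilted(n,-11)); print(tool()[2]['qpos'].round(2),d.round(1),r.round(1))
E
```

```text
clock: 16.68
position: [542.9, 294.7, 216.5]
tool_rot: [0.7, 0.066, 0.708, -0.067]
force: [0.6, -0.5, 0.7]
width: 94.2
[ 0.31  0.17  1.63  0.    1.36 -1.07] [ -5.4  80.7 -17.5] [  0.3   1.9 -23.4]
```

```bash
python3 -m inch '{"slide":[[-2,30,-6],[-5,60,-12],[-5,80,-17],[-5,81,-17],[-5,81,-17],[-5,81,-17]],"dr":[[0,0.7,-8],[0,1.4,-16],[0,1.9,-23.4],[0,1.9,-23.4],[0,1.9,-23.4],[0,1.9,-23.4]],"hand":[0,0,0,0,0,0]}';python3 - <<'E'
from h import *
from scipy.optimize import least_squares
print(tool()[2]['qpos'].round(2))
n=nvec(.415,np.radians(73)); O=np.array([518.5,304,48])
d,r=delta(O+190*n,tilted(n,-11)); print(d.round(1),r.round(1))
f=snap('wrist','w8.png');P=cloud(f);X,Y,Z=P[...,0],P[...,1],P[...,2]
hsv=cv2.cvtColor(f['frame'],cv2.COLOR_RGB2HSV); H,S,V=[hsv[...,i].astype(int) for i in range(3)]
m=(H>3)&(H<20)&(S>100)&(Z>30)&(Z<160)&(np.hypot(X-525,Y-315)<70); q=P[m]
def res(p):
    a=nvec(p[3],p[4]); d=q-p[:3]; t=d@a; rad=np.linalg.norm(d-np.outer(t,a),axis=1)
    return np.minimum(abs(np.linalg.norm(d,axis=1)-33),np.where((t>25)&(t<96),abs(rad-11),99))
r=least_squares(res,[518.5,304,48,.42,1.27],loss='soft_l1'); print(len(q),r.x.round(3),r.cost/len(q))
E
```

```text
clock: 17.42
position: [541.6, 376.1, 221.7]
tool_rot: [0.66, -0.077, 0.718, -0.207]
force: [0.3, -0.7, 0.9]
width: 93.8
[ 0.55  0.48  1.27 -0.27  1.7  -0.83]
[-0.6  0.9 -0.9] [ 0.2  0.  -0.1]
2239 [5.17066e+02 3.03778e+02 4.71560e+01 4.19000e-01 1.28900e+00] 0.18850886062890218
```

View pics/w8.png

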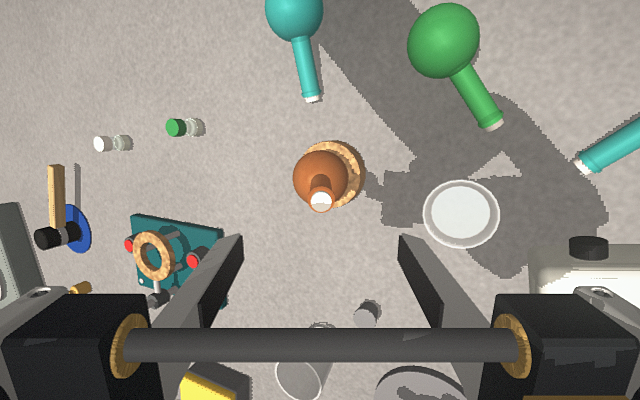

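The wrist view shows the amber flask at (320,180), stopper at (320,201), centred between the jaws. The turquoise and green ones are well away, and the petri dish at (460,213) is low. I approach along the neck.

```bash
python3 - <<'E'
from h import *
n=nvec(.418,1.287); O=np.array([517.3,303.8,47.5])
for k in(125,52):
  d,r=delta(O+k*n,tilted(n,-11)); print(d.round(1),r.round(1))
E
```

```text
[65.5  1.1 -2.8] [ 0.3 -0.2 -0.3]
[138.5   0.8  -2.5] [ 0.3 -0.2 -0.3]
```

```bash
python3 -m inch '{"slide":[[45,1,-2],[85,1,-2.5],[115,1,-2.5],[132,1,-2.5],[138.5,1,-2.5],[138.5,1,-2.5],[138.5,1,-2.5]],"dr":[[0,0,0],[0.3,-0.2,-0.3],[0.3,-0.2,-0.3],[0.3,-0.2,-0.3],[0.3,-0.2,-0.3],[0.3,-0.2,-0.3],[0.3,-0.2,-0.3]],"hand":[0,0,0,0,0,0,0]}' 30; python3 - <<'E'
from h import *
f=snap('wrist','w9.png'); snap('side','s9.png')
n=nvec(.418,1.287); O=np.array([517.3,303.8,47.5]); d,r=delta(O+52*n,tilted(n,-11)); print(d.round(1),r.round(1))
g=load('s9');cv2.imwrite('pics/s9c.png',np.hstack([cv2.resize(g['frame'][120:250,230:380,::-1],(400,347)),cv2.resize(f['frame'][...,::-1],(400,347))]))
E
```

```text
clock: 18.35
position: [524.1, 325.0, 96.3]
tool_rot: [0.662, -0.077, 0.716, -0.21]
force: [0.2, 0.5, -0.2]
width: 94.0
[ 1.3 -0.5 -0.4] [-0.   0.  -0.1]
```

View pics/s9c.png

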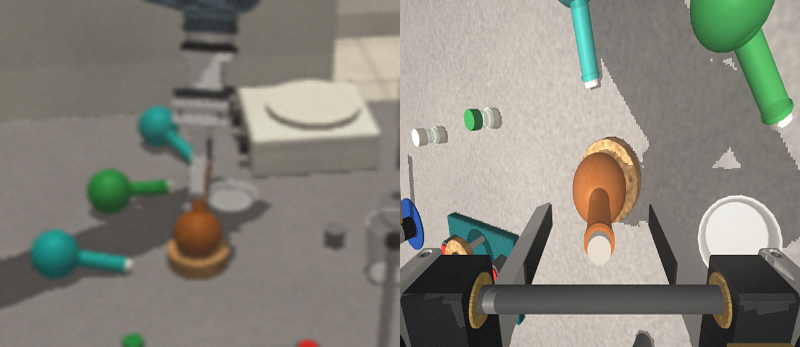

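The neck, at (598,230) in the right panel, is midway between the fingers. I close, then lift along the neck.

```bash
python3 -m inch '{"slide":[[0,0,0],[0,0,0],[0,0,0],[0,0,0],[0,0,0],[0,0,0],[0,0,0],[0,0,0],[0,0,0],[0,0,0]],"dr":[[0,0,0],[0,0,0],[0,0,0],[0,0,0],[0,0,0],[0,0,0],[0,0,0],[0,0,0],[0,0,0],[0,0,0]],"hand":[1,1,1,1,1,1,1,1,1,1]}' 30
```

```text
clock: 19.7
position: [523.8, 324.5, 96.1]
tool_rot: [0.661, -0.078, 0.716, -0.211]
force: [-0.1, -2.5, 1.3]
width: 21.4
```

```bash
python3 -m inch '{"slide":[[-10,0,0],[-25,0,0],[-50,0,0],[-80,0,0],[-100,0,0],[-100,0,0],[-100,0,0]],"dr":[[0,0,0],[0,0,0],[0,0,0],[0,0,0],[0,0,0],[0,0,0],[0,0,0]],"hand":[1,1,1,1,1,1,1]}' 30; python3 - <<'E'
from h import *
f=snap('wrist','wa.png'); g=snap('side','sa.png')
cv2.imwrite('pics/sac.png',np.hstack([cv2.resize(g['frame'][90:250,230:380,::-1],(400,427)),cv2.resize(f['frame'][...,::-1],(400,427))]))
d,r=delta([609,-11,225],down(-11)); print(d.round(1),r.round(1))
E
```

```text
clock: 20.58
position: [534.6, 363.2, 186.4]
tool_rot: [0.661, -0.078, 0.716, -0.211]
force: [0.4, -0.4, -1.6]
width: 21.7
[ 101.9 -339.4  146. ] [-0.  -2.3 24. ]
```

View pics/sac.png

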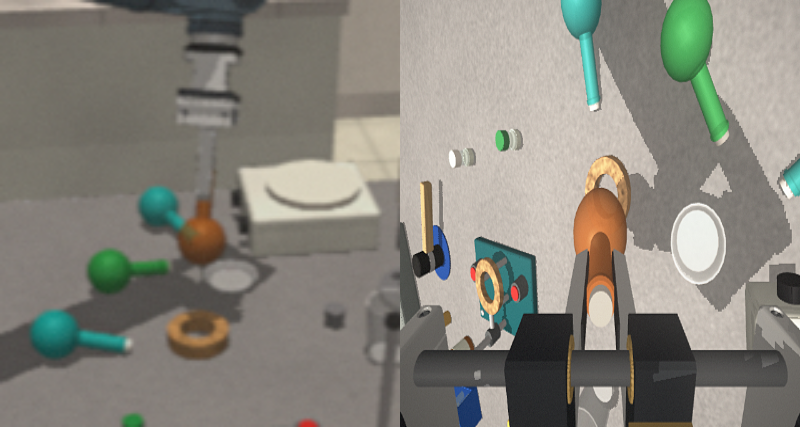

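The flask is held and clear of the cork ring, which is empty at (200,333) on the left. I carry it upright to a staging pose near the stand.

```bash
python3 - <<'E'
from h import *
for p in([570,210,210],[590,80,200]):
  d,r=delta(p,down(-11)); print(d.round(1),r.round(1))
E
```

```text
[  33.7 -141.2   64.4] [-0.  -2.3 24. ]
[  91.4 -250.6  110.2] [-0.  -2.3 24. ]
```

```bash
python3 -m inch '{"slide":[[4,-25,12],[11,-60,28],[22,-100,46],[34,-141,64],[52,-175,78],[72,-212,94],[91,-250,110],[91,-250,110],[91,-250,110],[91,-250,110]],"dr":[[0,-0.5,6],[0,-1.2,12],[0,-1.8,18],[0,-2.3,24],[0,-2.3,24],[0,-2.3,24],[0,-2.3,24],[0,-2.3,24],[0,-2.3,24],[0,-2.3,24]],"hand":[1,1,1,1,1,1,1,1,1,1]}' 30; cat > meas.py <<'E'
from h import *
from scipy.optimize import least_squares
import sys
tag=sys.argv[1]
p,r0,s=tool(); print(p.round(1),s['qpos'].round(2))
for nm in('wrist','scene','side'):
    f=snap(nm,nm+tag+'.png');P=cloud(f);X,Y,Z=P[...,0],P[...,1],P[...,2]
    hsv=cv2.cvtColor(f['frame'],cv2.COLOR_RGB2HSV); H,S,V=[hsv[...,i].astype(int) for i in range(3)]
    m=(H>3)&(H<20)&(S>100)&(Z>67)&(Z<250)&(np.hypot(X-p[0],Y-p[1])<42); q=P[m]
    if len(q)>40:
        def res(a):
            n=np.array([a[3],a[4],1]);n/=np.linalg.norm(n); d=q-a[:3]; t=d@n; rad=np.linalg.norm(d-np.outer(t,n),axis=1)
            return np.minimum(abs(np.linalg.norm(d,axis=1)-33),np.where((t>25)&(t<96),abs(rad-11),99))
        o=least_squares(res,[*(p-[0,0,52]),0,0],loss='soft_l1'); print(nm,'flask',len(q),(o.x[:3]-p).round(1),o.x[:3].round(1),'tilt',o.x[3:].round(3),o.cost/len(q))
    m=(H>5)&(H<22)&(S>60)&(Z>53)&(Z<67)&(np.hypot(X-610,Y+10)<50); q=P[m]
    if len(q)>40:
        h=cv2.convexHull(q[:,:2].astype(np.float32))[:,0]
        o=least_squares(lambda a:np.hypot(h[:,0]-a[0],h[:,1]-a[1])-42,[610,-10],loss='soft_l1');print(nm,'ring',len(q),o.x.round(1),np.median(q[:,2]).round(1))
E
python3 meas.py b
```

```text
clock: 21.92
position: [589.6, 81.8, 199.8]
tool_rot: [0.704, 0.068, 0.704, -0.067]
force: [-0.2, 0.9, -1.3]
width: 22.0
[589.6  81.8 199.8] [-0.05  0.12  1.71  0.    1.31 -1.43]
wrist flask 5774 [  0.2   0.3 -52.8] [589.8  82.1 147. ] tilt [-0.011  0.007] 0.2918681161882751
wrist ring 3101 [607.9  -8.7] 60.1
scene flask 410 [  0.2   0.9 -53.1] [589.7  82.6 146.7] tilt [ 0.006 -0.002] 1.1706239433629444
scene ring 262 [611.   -8.5] 58.4
side flask 348 [  0.8   0.4 -52.9] [590.3  82.1 146.9] tilt [0.006 0.01 ] 0.6344457876032785
side ring 364 [609.9 -11.2] 60.2
```

View pics/wristb.png

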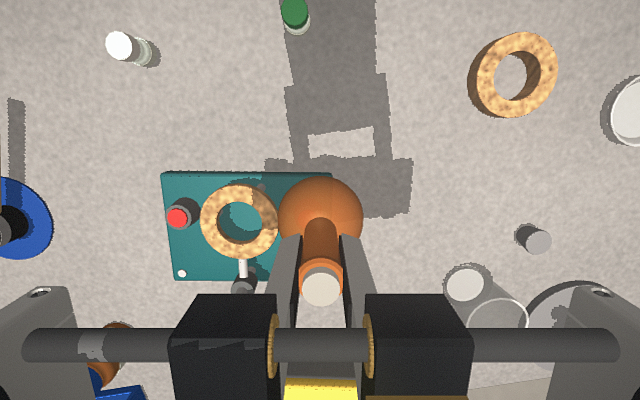

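The flask hangs upright on the tool axis, 53 mm below the TCP. The ring shows at (240,220). Its centre estimates agree around (609.8,-10). I move over it and measure again.

```bash
python3 - <<'E'
from h import *
for p in([609.8,-10,200],[609.8,-10,160]):
  d,r=delta(p,down(-11)); print(d.round(1),r.round(1))
E
```

```text
[  0.  -86.2  37.1] [ 0.1  0.  -0. ]
[ 40.  -86.2  37.1] [ 0.1  0.  -0. ]
```

```bash
python3 -m inch '{"slide":[[0,-25,10],[0,-50,22],[5,-75,32],[15,-86,37],[30,-86,37],[38,-86,37],[40,-86,37],[40,-86,37],[40,-86,37]],"dr":[[0,0,0],[0,0,0],[0,0,0],[0,0,0],[0,0,0],[0,0,0],[0,0,0],[0,0,0],[0,0,0]],"hand":[1,1,1,1,1,1,1,1,1]}' 30; python3 meas.py c; python3 - <<'E'
from h import *
a=load('scenec');b=load('sidec')
cc=[cv2.resize(f['frame'][v:v+130,u:u+130,::-1],(390,390),interpolation=cv2.INTER_CUBIC) for f,u,v in((a,220,170),(b,280,180))]
cv2.imwrite('pics/ccc.png',np.hstack(cc))
d,r=delta([609.8,-10,139],down(-11)); print(d.round(1),r.round(1))
E
```

```text
clock: 23.2
position: [610.1, -9.6, 160.6]
tool_rot: [0.704, 0.067, 0.703, -0.067]
force: [0.2, 0.2, -2.1]
width: 21.2
[610.1  -9.6 160.6] [-0.2   0.2   1.7   0.    1.24 -1.58]
wrist flask 5793 [  0.2   0.3 -52.9] [610.4  -9.3 107.7] tilt [-0.011  0.007] 0.2545026014693102
wrist ring 2098 [608.5  -9. ] 60.2
scene flask 284 [  0.3   0.8 -53.7] [610.4  -8.8 106.9] tilt [0.003 0.002] 1.552488232660055
scene ring 194 [612.6  -9.5] 58.2
side flask 392 [  0.8   0.6 -53. ] [610.9  -9.  107.6] tilt [-0.009 -0.012] 0.5953637346664327
side ring 265 [609.8 -11.4] 59.9
[21.5 -0.3 -0.2] [ 0.1  0.1 -0. ]
```

View pics/ccc.png

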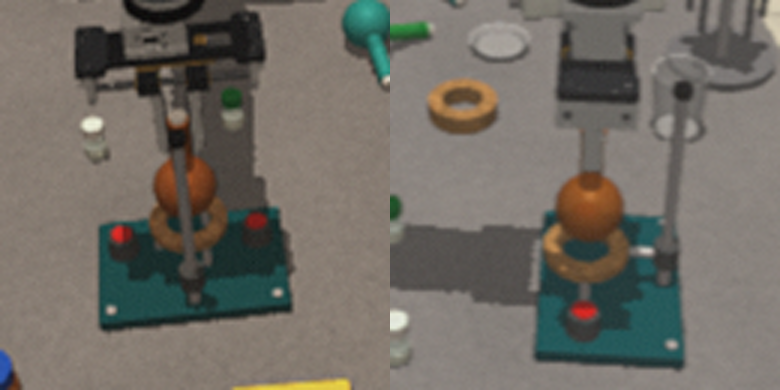

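Ball over the ring, with the rod clear to the right. Relative to the ring the flask is off by only about (0.3, 0.9) mm. I lower gently.

```bash
python3 -m inch '{"slide":[[8,-1,0],[14,-1,0],[18,-1,0],[20,-1,0],[21,-1,0],[21,-1,0]],"dr":[[0,0,0],[0,0,0],[0,0,0],[0,0,0],[0,0,0],[0,0,0]],"hand":[1,1,1,1,1,1]}' 30
```

```text
clock: 24.1
position: [610.0, -10.8, 139.6]
tool_rot: [0.704, 0.068, 0.703, -0.067]
force: [0.0, -0.0, -1.4]
width: 21.7
```

```bash
python3 -m inch '{"slide":[[0.7,0,0],[1.4,0,0],[2,0,0],[2,0,0]],"dr":[[0,0,0],[0,0,0],[0,0,0],[0,0,0]],"hand":[1,1,1,1]}' 30
```

```text
clock: 24.6
position: [609.9, -10.7, 137.5]
tool_rot: [0.704, 0.068, 0.703, -0.067]
force: [0.4, -0.8, -1.1]
width: 22.0
```

```bash
python3 -m inch '{"slide":[[0.5,0,0],[1,0,0],[1.2,0,0],[1.2,0,0]],"dr":[[0,0,0],[0,0,0],[0,0,0],[0,0,0]],"hand":[1,1,1,1]}' 30
```

```text
clock: 25.1
position: [610.2, -10.8, 137.0]
tool_rot: [0.705, 0.068, 0.703, -0.067]
force: [-2.3, 0.2, 4.8]
width: 21.5
```

```bash
python3 -m inch '{"slide":[[0.5,0,0],[1,0,0],[1,0,0]],"dr":[[0,0,0],[0,0,0],[0,0,0]],"hand":[1,1,1]}' 30
```

```text
clock: 25.48
position: [610.4, -10.8, 136.9]
tool_rot: [0.705, 0.068, 0.703, -0.067]
force: [-3.2, 0.3, 7.1]
width: 21.7
```

Seated: contact force is about 8 N at a height that matches 84 mm for the ball. I ease off slightly, then open.

```bash
python3 -m inch '{"slide":[[-1,0,0],[-1,0,0],[-1,0,0]],"dr":[[0,0,0],[0,0,0],[0,0,0]],"hand":[1,1,1]}' 10; python3 meas.py d
```

```text
clock: 25.85
position: [610.2, -10.8, 137.3]
tool_rot: [0.704, 0.068, 0.703, -0.067]
force: [0.4, 0.0, -1.5]
width: 21.8
[610.2 -10.8 137.3] [-0.2   0.22  1.72  0.    1.2  -1.58]
wrist flask 6037 [ -0.5   1.1 -53.5] [609.6  -9.6  83.7] tilt [-0.003 -0.003] 3.06745429108096
wrist ring 2187 [608.5  -9. ] 60.1
scene flask 270 [  0.4   1.6 -54.7] [610.6  -9.2  82.6] tilt [ 0.011 -0.014] 1.2657577846519883
scene ring 166 [611.8  -9.2] 58.4
side flask 394 [  0.6   0.9 -52.6] [610.8  -9.9  84.6] tilt [ 0.004 -0.024] 0.8632371038433653
side ring 226 [609.4 -12.4] 60.5
```

```bash
python3 -m inch '{"slide":[[0.6,0,0],[0.6,0,0],[0.6,0,0],[0.6,0,0],[0.6,0,0],[0.6,0,0],[0.6,0,0],[0.6,0,0]],"dr":[[0,0,0],[0,0,0],[0,0,0],[0,0,0],[0,0,0],[0,0,0],[0,0,0],[0,0,0]],"hand":[1,1,0.8,0.7,0.5,0.2,0,0]}' 10; python3 meas.py e
```

```text
clock: 27.0
position: [610.3, -10.8, 137.0]
tool_rot: [0.705, 0.068, 0.703, -0.067]
force: [1.2, 0.6, 0.8]
width: 64.5
[610.3 -10.8 137. ] [-0.2   0.22  1.72  0.    1.2  -1.58]
wrist flask 6000 [ -1.8   1.8 -54.7] [608.5  -9.   82.3] tilt [-0.058  0.018] 1.07538722125108
wrist ring 2069 [608.4  -9.1] 60.1
scene flask 275 [ -0.2   2.3 -55.3] [610.1  -8.5  81.6] tilt [-0.031 -0.018] 0.7380294673666198
scene ring 164 [611.9  -9.7] 59.0
side flask 372 [ -0.7   1.6 -53.9] [609.6  -9.2  83.1] tilt [-0.013 -0.139] 1.0098619686562018
side ring 231 [610.1 -11.5] 60.2
```

View pics/wriste.png

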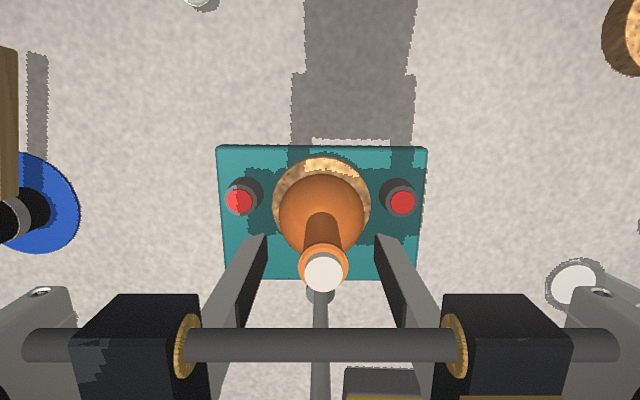

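The flask is seated at (320,215) in the wrist view, with both pins down. The fits give inconsistent small tilts, so I retract straight up and check properly.

```bash
python3 -m inch '{"slide":[[0,0,0],[0,0,0],[0,0,0],[-40,0,0],[-90,0,0],[-130,0,0],[-130,0,-40],[-130,0,-80],[-130,0,-80]],"dr":[[0,0,0],[0,0,0],[0,0,0],[0,0,0],[0,0,0],[0,0,0],[0,0,0],[0,0,0],[0,0,0]],"hand":[0,0,0,0,0,0,0,0,0]}' 10; cat > fin.py <<'E'
from h import *
from scipy.optimize import least_squares
import sys
tag=sys.argv[1]; p=np.array([610,-10,137.])
ims=[]
for nm in('wrist','scene','side'):
    f=snap(nm,nm+tag+'.png');P=cloud(f);X,Y,Z=P[...,0],P[...,1],P[...,2]
    hsv=cv2.cvtColor(f['frame'],cv2.COLOR_RGB2HSV); H,S,V=[hsv[...,i].astype(int) for i in range(3)]
    m=(H>3)&(H<20)&(S>100)&(Z>67)&(Z<190)&(np.hypot(X-p[0],Y-p[1])<42); q=P[m]
    st=P[(S<60)&(V>110)&(Z>150)&(Z<195)&(np.hypot(X-p[0],Y-p[1])<40)]; print(nm,'stopper',len(st),np.median(st,0).round(1) if len(st) else '')
    def res(a):
        n=np.array([a[3],a[4],1]);n/=np.linalg.norm(n); d=q-a[:3]; t=d@n; rad=np.linalg.norm(d-np.outer(t,n),axis=1)
        return np.minimum(abs(np.linalg.norm(d,axis=1)-33),np.where((t>25)&(t<98),abs(rad-11),99))
    o=least_squares(res,[610,-10,83,0,0],loss='soft_l1'); print(nm,'flask',len(q),o.x[:3].round(1),'tilt',o.x[3:].round(3),o.cost/len(q))
    m=(H>5)&(H<22)&(S>60)&(Z>53)&(Z<67)&(np.hypot(X-610,Y+10)<50); q=P[m]
    h=cv2.convexHull(q[:,:2].astype(np.float32))[:,0]
    o=least_squares(lambda a:np.hypot(h[:,0]-a[0],h[:,1]-a[1])-42,[610,-10],loss='soft_l1');print(nm,'ring',len(q),o.x.round(1),np.median(q[:,2]).round(1))
a=load('scene'+tag);b=load('side'+tag)
cc=[cv2.resize(f['frame'][v:v+130,u:u+130,::-1],(390,390),interpolation=cv2.INTER_CUBIC) for f,u,v in((a,220,170),(b,280,180))]
cv2.imwrite('pics/f'+tag+'.png',np.hstack(cc))
E
python3 fin.py f
```

```text
clock: 28.28
position: [530.0, 4.9, 266.8]
tool_rot: [0.705, 0.067, 0.703, -0.067]
force: [-0.0, 0.3, 0.3]
width: 94.0
wrist stopper 323 [601.5  -7.  182.2]
wrist flask 2364 [608.5  -8.9  82.3] tilt [-0.059  0.017] 0.13165641275087658
wrist ring 1005 [608.2  -8.8] 60.1
scene stopper 10 [600.3  -4.3 181.5]
scene flask 274 [609.9  -8.6  80.9] tilt [-0.03  -0.002] 0.7408639517788774
scene ring 159 [611.3  -8.9] 58.6
side stopper 30 [603.7 -10.7 182.5]
side flask 489 [609.7  -9.   82.9] tilt [-0.058  0.013] 0.579085206437809
side ring 229 [610.1 -11.3] 60.4
```

View pics/ff.png

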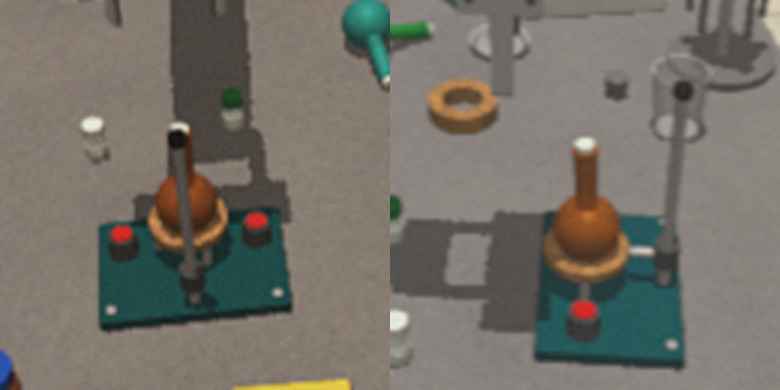

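View pics/wristf.png

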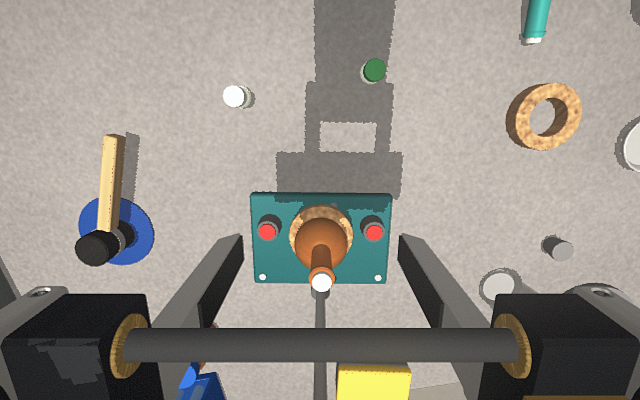

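Everything is in place. The flask tilts about 0.06 rad, the same just after release and now, and the ball is within about 1 mm of the ring centre in the wrist view. The pins are down and the mallet is upright on the mat at (100,245). A last pin-height check, then I hand in.

```bash
python3 - <<'E'
from h import *
for n in('wristf','sidef','scenef'):
    f=load(n);P=cloud(f); hsv=cv2.cvtColor(f['frame'],cv2.COLOR_RGB2HSV); H,S,V=[hsv[...,i].astype(int) for i in range(3)]
    m=((H<6)|(H>174))&(S>170)&(V>90)&(P[...,2]>35)&(P[...,2]<70)&(P[...,0]<680)
    for s in(1,-1):
        q=P[m&(s*(P[...,1]+10)>0)]; print(n,s,len(q),np.median(q,0).round(1) if len(q) else '')
print(ctrl.sign_off())
E
```

```text
wristf 1 172 [621.7  61.4  45.2]
wristf -1 165 [593.3 -79.8  45.2]
sidef 1 0 
sidef -1 30 [595.8 -81.   45.3]
scenef 1 27 [623.2  61.7  44.2]
scenef -1 26 [595.2 -81.5  44.1]
the job is handed in; nothing more can be done
None
```

I locked the stand, returned the mallet and set the flask in the ring, then handed the job in at about 28 s of the 72 s allowed. No verdict is reported back.

- **Pins:** I gripped the mallet by its head and drove pin B, then pin A, until the force rose sharply at the stop. This was a steady push with the mallet face, not a swung blow. Last check: both caps at about 45 mm, which is fully home. The side camera could not see pin A because the flask blocks it, but the other two cameras agreed.
- **Mallet:** It stands upright on the blue mat, released, about 7 mm from the mat's centre.
- **Flask:** The ball centre is at about z = 82 mm (82.6 mm expected). It lies within about 1 to 3 mm of the ring axis: 0.3 mm by the wrist camera, 1.4 mm by the scene camera and 2.3 mm by the side camera. The tilt is 0.03 to 0.06 rad (limit 0.12).
- **Disagreement:** Just after release, one side-camera fit gave 0.14 rad of tilt with the fingers still blocking the view. After I retracted, all three cameras showed 0.06 rad or less, and the wrist camera's value had not changed.
- **Bystanders:** I did not re-measure them. The last pictures that include them show none obviously moved, and the gripper was clear of everything at hand-in.

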